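Slide the small chainring out of the cluttered parts crate

TASK

Lift the tire lever off the chainrings and lay it on the bare slate, outside the crate and clear of the round cork mat. Then slide the smaller chainring flat along, without lifting it, out through the open side of the crate and round the things on the table until the whole ring lies on the cork mat. The big chainring and the crank arm stay in the crate, and the cup, bowl, dish and white bottle on the slate must not be pushed about or tipped.

Things in the scene. Friction and masses are not known exactly. Their poses are not given: they have to be found in the camera images.
- crate: low wooden crate fixed to the table, open-topped, no wall on its -x side (the mouth, towards the robot). Floor 220 mm (its x, -110 to 110) by 360 mm inside (its y), its top 3 mm above the slate. Three walls 10 mm thick, 45 mm high; the side walls end at x = -70 mm, so the front 40 mm of floor is a bare lip. Origin: centre of the floor, at slate level.
- small_ring: the smaller of two aluminium chainrings: a flat ring of 112 mm outside diameter (118 mm over the teeth, which do not collide), 72 mm open middle, 10 mm thick, 90 g, loose, lying flat in the crate. Origin: centre of the underside; z is its axis.
- big_ring: the bigger aluminium chainring, 144 mm outside diameter, 104 mm open middle, 10 mm thick, 150 g, loose, lying flat beside the small one in the crate. Origin: centre of the underside.
- crank_arm: steel crank arm, 170 x 28 x 16 mm, 250 g, loose, lying along the back (+x) wall of the crate. Long axis is its x. Origin: centre of the underside.
- tire_lever: green plastic tire lever, 188 mm long (its x), 18 mm wide (its y), 10 mm thick with a 4 mm raised lip on its last 16 mm at +x, 45 g, loose, lying flat across the tops of both rings (underside 13 mm above the slate). Origin: centre of the underside.
- lever_end_a (a point): the lip end of the tire lever, 93 mm along +x from its origin, 5 mm above the underside
- lever_end_b (a point): the plain end of the tire lever, 93 mm along -x from its origin, 5 mm above the underside
- mat: round cork mat 180 mm in diameter lying flush on the slate (no step; surface within 1 mm of the slate), to the left or right in front of the crate. Origin: its centre.
- nipple_dish: shallow round steel dish, rim radius 58 mm, 24 mm high, loose, on the other side from the mat. Origin: centre of the underside.
- screw_cup: stainless thumb screw cup, rim radius 28 mm, 58 mm high, loose, standing between the robot and the crate. Origin: centre of the underside.
- cleat_bowl: white ceramic bowl with two black cleats fast in it, rim radius 52 mm, 42 mm high, loose, standing at the left or right. Origin: centre of the underside.
- lube_bottle: white bottle, radius 26 mm, 140 mm high, loose, standing on the other side from the bowl. Origin: centre of the underside.
Mind the look-alikes: they are no part of the job. Several things have the shape of the tire_lever; the one meant has the colours described above.

How it is judged:
By the outcome, as a careful person would: the job done as asked, in the order asked, and still so for the second after the job is handed in, with the robot touching nothing.
It also fails if it takes over 51 s, if anything falls off the work surface, if the arm or the gripper's body presses on something with over 40 N, if the wrist force passes 120 N, or if a joint passes its speed limit or range.

ROBOT

A 6-joint arm with a two-finger parallel gripper is mounted at the origin on the work surface. World frame = base frame: x ahead of the robot, y to its left, z up, the work surface at z = 0. Lengths are in m, angles in rad, forces in N, time in s.
With the tool pointing down it reaches from about 0.35 to 0.85 m from the base axis. Payload 8.1 kg.
Tool frame: the origin (TCP) lies on the centre line of the jaws, within the pads' length; the fingertips stand 17 mm ahead of it and the grasp point (between the pads) lies 2 mm behind it; z points along the fingers, y is the line along which they close (so a half turn about z gives the same grasp; the last joint's range is limited). The gripper opens to 85 mm and grips with 20 to 120 N. Pads are 22 mm wide; open, the fingers measure 114 mm over their backs; the gripper's body (76 mm by 85 mm) begins 54 mm behind the grasp point. The pads swing forward as they close: fully open they stand 13 mm farther back than shut.
Start: joints at [-1.333, 0.13, 1.488, -0, 1.523, -0.085], TCP at [0.19, -0.569, 0.224] pointing down, gripper open.
Joint ranges: [-2.96, 2.96], [-0.89, 2.26], [0.02, 2.5], [-1.34, 4.48], [0, 2.73], [-2.66, 2.66]. Speed limits (rad/s): [2.39, 2.39, 2.79, 3.14, 3.14, 3.14].

INTERFACE

Orientations are given as a unit quaternion [x, y, z, w].
In Python, from workcell import get_obs, camera, get_calibration, close_job gives the robot as it stands.
- The arm moves only by the shell command python3 -m jog 'ROWS' [OPENING] [FORCE]. ROWS is JSON, a list of rows, each a list of 2 entries, a list of its own where there are three numbers: the shift along the tool's x, y, z in mm, then the turn about the tool's z in rad. A call has 1 to 20 rows; each row is the pose to reach, as a shift and turn from the pose commanded when the call began, along the tool's axes at that moment; what a row does not reach only later rows make up. A row lasts 1/12 s, in which the tool goes at most 41.7 mm and 7.16 degrees, less where a joint would pass 70% of its speed; a pose out of reach is approached as far as the arm can. A call with a gripper value outside its range is refused whole. OPENING is the closure, from 0 (fully open) to 1 (shut), set as the call begins (- or left out, the last holds). The fingers move at their own pace and stop on an object; FORCE is the grip in N (left out, the last holds). Time passes only in rows, so rows that repeat a pose let the fingers close. It gives the time, the measured TCP pose, the force, the opening and the grip force at its end, in the units of the state.
- get_obs(): the state, without advancing time (a new reading comes with each control period).
- camera(name): name is "scene" or "side" or "wrist"; returns the picture (420x560x3 uint8, red, green, blue); there is no depth.
- get_calibration(name): a dict with "camera_matrix" (3x3 intrinsics, pixels), "rvec" (rotation vector, rad) and "tvec" (3), from world to camera coordinates, as OpenCV has them; the wrist camera has in their place "tool_from_camera" (4x4, takes a point from camera to tool coordinates, whose origin is the TCP and whose axes are the flange's). Camera axes: x right, y down, z forward; pixel columns grow to the right and rows downward; lengths in m; the calibration is good to about 2 mm. A picture is of the moment at which its call begins: read the wrist's pose just before it. get_calibration takes no time and is no camera call.
- close_job(): hands the job in; it is judged then, once.
The state is a dict: "t": time; "qpos": joint angles; "dq": joint speeds; "joint_torque": joint torques, N m; "position": TCP position; "tcp_rot": TCP orientation; "contact_force": force on the tool from outside, world axes, zero at the start; "wrist_torque": the same for the moment, N m; "grip_width": opening from 0.0 (shut) to 1.0 (fully open); "grasp_force": force on a finger pad.
Only numpy, scipy, OpenCV 4.12 (cv2) and the standard library are available. Lean on these libraries where they do the work, as an engineer would, in place of code of your own. Each camera call takes 0.05 s, during which the arm holds its last target. There are 200 camera calls.

## Working session

There is one attempt and no reset: what is moved stays moved. The work goes in short steps, Python scripts to look and compute and a shell command to move; the robot and the scene stay as the last step left them, time stands still between calls to the robot, and variables do not carry over. Pictures are saved under pics/ and viewed, at most 10 in all, crops included, and the job is handed in when it is done.

```bash
mkdir -p pics; cat > h.py <<'E'
import numpy as np, cv2
from workcell import get_obs, camera, get_calibration, close_job
def save(name,fn,crop=None,scale=1):
    im=camera(name)[:,:,::-1].copy()
    cv2.imwrite('raw_'+fn,im)
    if crop: im=im[crop[1]:crop[3],crop[0]:crop[2]]
    cv2.imwrite('pics/'+fn,cv2.resize(im,None,fx=scale,fy=scale,interpolation=cv2.INTER_CUBIC))
def ray(name,px):
    c=get_calibration(name);R=cv2.Rodrigues(np.array(c['rvec'],float))[0];t=np.array(c['tvec'],float).ravel()
    d=R.T@np.linalg.inv(np.array(c['camera_matrix']))@np.array([px[0],px[1],1.]);o=-R.T@t
    return o,d
def atz(name,px,z):
    o,d=ray(name,px);return (o+d*(z-o[2])/d[2]).round(4)
def tri(p1,p2,n1='scene',n2='side'):
    o1,d1=ray(n1,p1);o2,d2=ray(n2,p2)
    s=np.linalg.lstsq(np.c_[d1,-d2],o2-o1,rcond=None)[0]
    a,b=o1+s[0]*d1,o2+s[1]*d2
    return ((a+b)/2).round(4),np.linalg.norm(a-b).round(4)
def proj(name,P):
    c=get_calibration(name);return cv2.projectPoints(np.array(P,float).reshape(-1,3),np.array(c['rvec'],float),np.array(c['tvec'],float),np.array(c['camera_matrix']),None)[0].reshape(-1,2).round(1)
E
python3 - <<'E'
from h import *
save('scene','s0.png',None,1.42);save('side','d0.png',None,1.42)
o=get_obs();print(o)
E
```

```text
{'t': 0.1, 'qpos': array([-1.33341198e+00,  1.31117635e-01,  1.48919663e+00, -1.39099402e-05,
        1.52299819e+00, -8.53980167e-02]), 'dq': array([-0.00016303, -0.00135164, -0.00147497, -0.00028269,  0.00094658,
       -0.0009888 ]), 'joint_torque': array([ 8.22150323e-04, -5.70950568e+01, -5.01942837e+01, -1.28601641e-04,
        8.06878408e-03, -1.40291925e-05]), 'position': array([ 0.19021862, -0.56850112,  0.22341582]), 'tcp_rot': array([ 9.87004268e-01,  1.60691741e-01, -7.22105329e-05, -8.56893429e-04]), 'contact_force': array([ 0.2107287 , -0.7916748 ,  0.53800699]), 'wrist_torque': array([ 0.04642642, -0.00772754, -0.0131221 ]), 'grasp_force': 0.0, 'grip_width': 0.998235411908603}
```

View pics/s0.png

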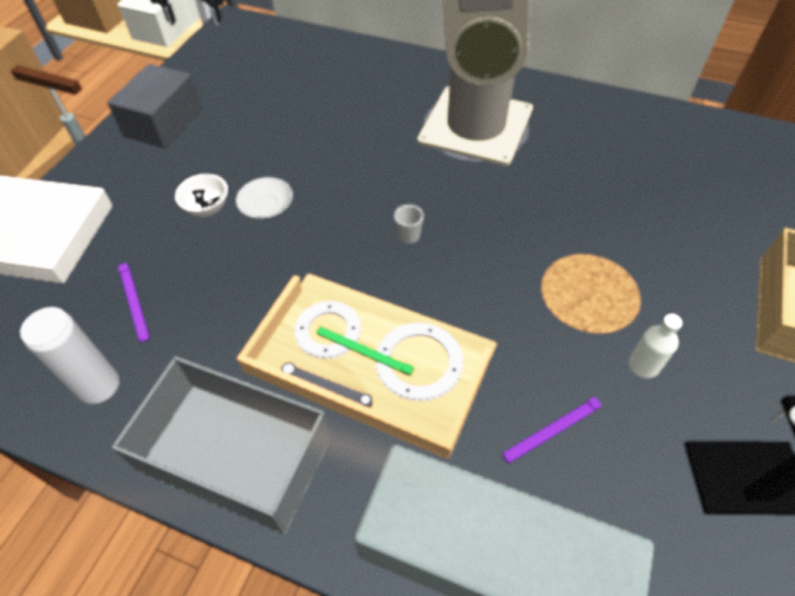

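View pics/d0.png

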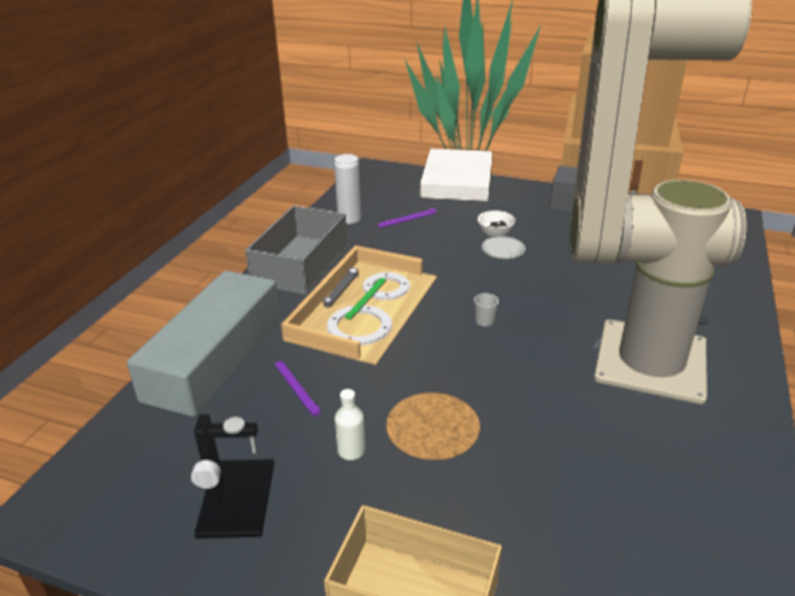

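The scene view shows the green lever at (365,350) and the side view at (367,298). It lies across the small ring (327,329) and the big ring (420,360). The mat is at (590,293), cup (408,222), bottle (655,350), dish (264,198) and bowl (202,195).
Possible lever look-alikes are the purple levers at (133,302) and (552,430) and the steel crank arm at (327,385). The one I want is the green lever at (365,350), and I'll check it in one close crop.

```bash
python3 - <<'E'
from h import *
a=cv2.imread('raw_s0.png')[185:325,160:360]; b=cv2.imread('raw_d0.png')[165:260,190:315]
A=cv2.resize(a,(800,560),interpolation=cv2.INTER_CUBIC);cv2.imwrite('pics/s0c.png',A)
B=cv2.resize(b,None,fx=6,fy=6,interpolation=cv2.INTER_CUBIC);cv2.imwrite('pics/d0c.png',B)
k=lambda x,y:(x/1.42,y/1.42)
for n,p,q in [('cup rim',(408.5,211),(486,299)),('mat',(591,293),(433,425)),('bottle base',(648,368),(350,450)),('bowl rim',(202,191),(496,221)),('dish',(264,194),(503,245)),('leverL',(323,332),(380,284)),('leverR',(408,370),(352,315)),('cr',(304,282),(434,281)),('cr2',(494,346),(374,358)),
 ('purple1a',(597,403),(315,411)),('purple1b',(508,458),(280,365))]:
    print(n,tri(k(*p),k(*q)))
print(proj('scene',[[.19,-.569,.224]])*1.42)
E
```

```text
cup rim (array([ 0.3705, -0.0264,  0.0644]), np.float64(0.0064))
mat (array([ 0.3837,  0.3417, -0.0007]), np.float64(0.0023))
bottle base (array([0.5089, 0.4597, 0.0036]), np.float64(0.005))
bowl rim (array([ 0.446 , -0.4529,  0.0403]), np.float64(0.0059))
dish (array([ 0.4   , -0.3355,  0.0325]), np.float64(0.0021))
leverL (array([ 0.6527, -0.0807,  0.0133]), np.float64(0.0077))
leverR (array([0.6658, 0.082 , 0.0185]), np.float64(0.0072))
cr (array([ 0.5435, -0.1789, -0.0172]), np.float64(0.0013))
cr2 (array([0.5633, 0.2033, 0.01  ]), np.float64(0.0077))
purple1a (array([0.6106, 0.3912, 0.0105]), np.float64(0.0006))
purple1b (array([0.7485, 0.2805, 0.0029]), np.float64(0.0022))
[[196.954  33.37 ]]
```

View pics/s0c.png

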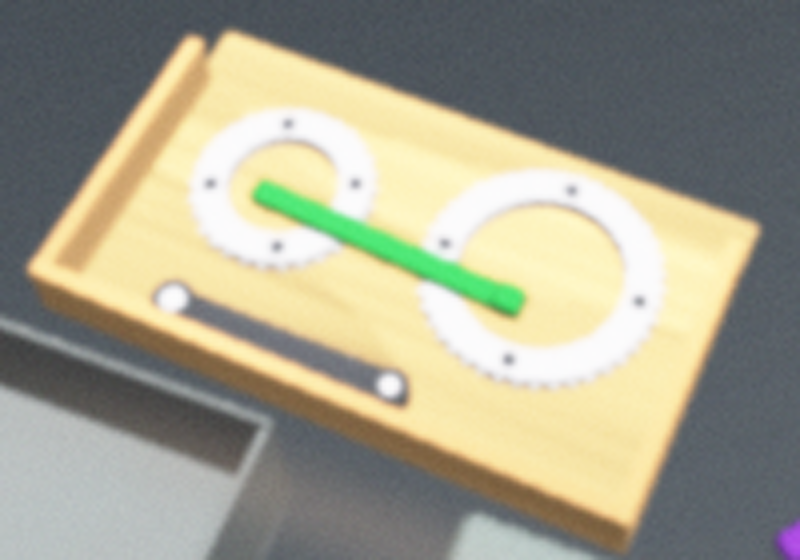

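View pics/d0c.png

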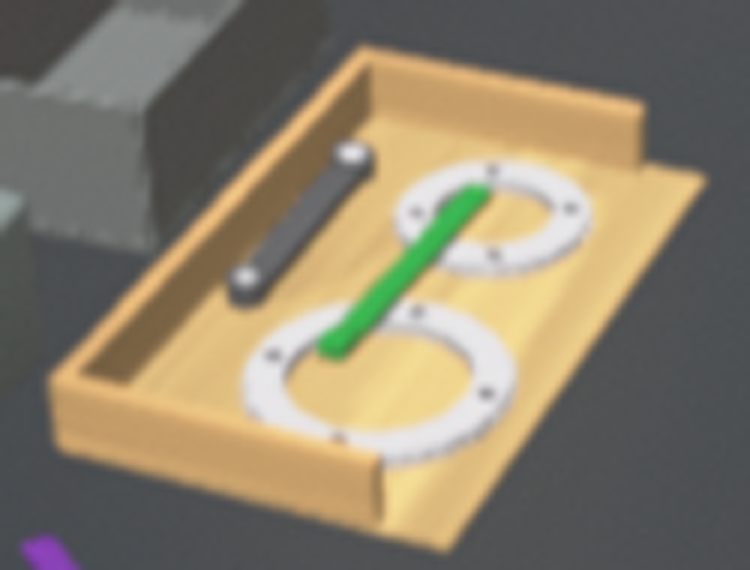

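The enlarged crops confirm the green lever with its lip at the big ring's end. In the scene crop it runs (262,190)–(515,300), and in the side crop (478,192)–(333,347). The small ring's bolt holes are also readable.

```bash
python3 - <<'E'
from h import *
S=lambda x,y:(160+x/4,185+y/4); D=lambda x,y:(190+x/6,165+y/6)
for n,p,q in [('plain end top',(262,188),(478,190)),('lip end top',(514,296),(332,345)),('crF-',(232,32),(705,178)),('crF+',(758,228),(447,550)),
 ('h1',(288,124),(570,208)),('h2',(355,184),(493,255)),('h3',(277,247),(417,213)),('h4',(210,183),(492,171)),
 ('bh1',(571,190),(487,393)),('bh4',(445,244),(417,312)),('bh3',(509,359),(273,355)),('bh2',(640,301),(338,437)),('backcorner bot+',(632,545),(55,378)),('wall- end',(205,40),(643,105))]:
    print(n,tri(S(*p),D(*q)), atz('scene',S(*p),.013),atz('side',D(*q),.013))
for n,f,z in [('small',[(190,183),(376,187),(290,106),(275,270)],.013),('big',[(664,280),(418,290),(545,168),(535,386)],.013)]:
    P=np.array([atz('scene',S(*p),z)[:2] for p in f]);s=np.linalg.lstsq(np.c_[2*P,np.ones(4)],(P**2).sum(1),rcond=None)[0];print(n,s[:2],np.sqrt(s[2]+s[:2]@s[:2]))
k=lambda x,y:(x/1.42,y/1.42)
for n,f,z in [('mat',[(541,293),(641,296),(590,254),(590,332)],0),('cup rim',[(393,212),(424,212),(409,205),(408,220)],.058)]:
    P=np.array([atz('scene',k(*p),z)[:2] for p in f]);s=np.linalg.lstsq(np.c_[2*P,np.ones(4)],(P**2).sum(1),rcond=None)[0];print(n,s[:2],np.sqrt(s[2]+s[:2]@s[:2]))
from scipy.spatial.transform import Rotation as R
o=get_obs();print(R.from_quat(o['tcp_rot']).as_matrix().round(3))
c=get_calibration('wrist');print(c)
E
```

```text
plain end top (array([ 0.6504, -0.0878,  0.0207]), np.float64(0.0003)) [ 0.6462 -0.0909  0.013 ] [ 0.6549 -0.0988  0.013 ]
lip end top (array([0.6677, 0.0877, 0.0231]), np.float64(0.0033)) [0.6611 0.0846 0.013 ] [0.6744 0.0769 0.013 ]
crF- (array([ 0.5345, -0.1688,  0.0038]), np.float64(0.0012)) [ 0.541 -0.164  0.013] [ 0.5302 -0.1556  0.013 ]
crF+ (array([0.5548, 0.2078, 0.0006]), np.float64(0.0002)) [0.5626 0.2084 0.013 ] [0.5489 0.2216 0.013 ]
h1 (array([ 0.5958, -0.0965,  0.0136]), np.float64(0.0007)) [ 0.5958 -0.0964  0.013 ] [ 0.596  -0.0979  0.013 ]
h2 (array([ 0.622 , -0.0374,  0.0122]), np.float64(0.0002)) [ 0.6224 -0.0372  0.013 ] [ 0.6216 -0.0361  0.013 ]
h3 (array([ 0.6808, -0.0643,  0.012 ]), np.float64(0.0008)) [ 0.6816 -0.0636  0.013 ] [ 0.6801 -0.0635  0.013 ]
h4 (array([ 0.6547, -0.1232,  0.0124]), np.float64(0.001)) [ 0.6546 -0.1234  0.013 ] [ 0.6545 -0.1216  0.013 ]
bh1 (array([0.5773, 0.0912, 0.0129]), np.float64(0.001)) [0.5778 0.0915 0.013 ] [0.5771 0.0907 0.013 ]
bh4 (array([0.642 , 0.0319, 0.0127]), np.float64(0.0008)) [0.6425 0.0323 0.013 ] [0.6417 0.0318 0.0
[... 556 characters left out ...]
8175099 0.34021398] 0.0918064408430134
cup rim [ 0.36447488 -0.02979293] 0.02559716256251238
[[ 0.948  0.317 -0.   ]
 [ 0.317 -0.948  0.002]
 [ 0.    -0.002 -1.   ]]
{'camera_matrix': array([[362.09133213,   0.        , 278.41629599],
       [  0.        , 362.09133213, 212.1159157 ],
       [  0.        ,   0.        ,   1.        ]]), 'tool_from_camera': array([[ 1.45628087e-03, -9.66072289e-01, -2.58267715e-01,
         6.46856700e-02],
       [ 9.99998931e-01,  1.44122784e-03,  2.47607553e-04,
         8.40967159e-04],
       [ 1.33015826e-04, -2.58267799e-01,  9.66073354e-01,
        -1.49513781e-01],
       [ 0.00000000e+00,  0.00000000e+00,  0.00000000e+00,
         1.00000000e+00]])}
```

Estimates: lever centre (0.659, 0.000), small ring (0.639, -0.080), big ring (0.640, 0.094), mat (0.382, 0.341), cup (0.368, -0.028). I'll move above the lever.

```bash
python3 -m jog '[[[30,-20,4],-0.1],[[65,-40,8],-0.2],[[100,-62,12],-0.3],[[135,-84,16],-0.4],[[170,-106,20],-0.5],[[205,-128,24],-0.6],[[240,-150,28],-0.7],[[275,-172,32],-0.8],[[310,-194,36],-0.9],[[345,-215,40],-1.0],[[380,-237,44],-1.1],[[415,-259,48],-1.15],[[450,-281,52],-1.15],[[485,-303,56],-1.15],[[520,-325,60],-1.15],[[555,-347,60],-1.15],[[590,-369,60],-1.15],[[615,-384,60],-1.15],[[625,-390,60],-1.15],[[625,-390,60],-1.15]]' 0.3
python3 - <<'E'
from h import *
from scipy.spatial.transform import Rotation as R
o=get_obs();print(o['t'],o['position'],o['qpos'],R.from_quat(o['tcp_rot']).as_matrix().round(3))
save('wrist','w1.png',None,1.42)
E
```

```text
t: 1.77
position: [0.66, 0.0017, 0.1634]
tcp_rot: [0.74, 0.673, -0.0, -0.001]
contact_force: [0.8, 0.2, 0.4]
grip_width: 0.702
grasp_force: 0.0
1.7667 [0.66003671 0.00168514 0.16339264] [-7.53768647e-02  3.24497974e-01  1.37634434e+00  5.01206872e-04
  1.44178453e+00  1.93937672e-02] [[ 0.095  0.996 -0.001]
 [ 0.996 -0.095  0.001]
 [ 0.    -0.001 -1.   ]]
```

View pics/w1.png

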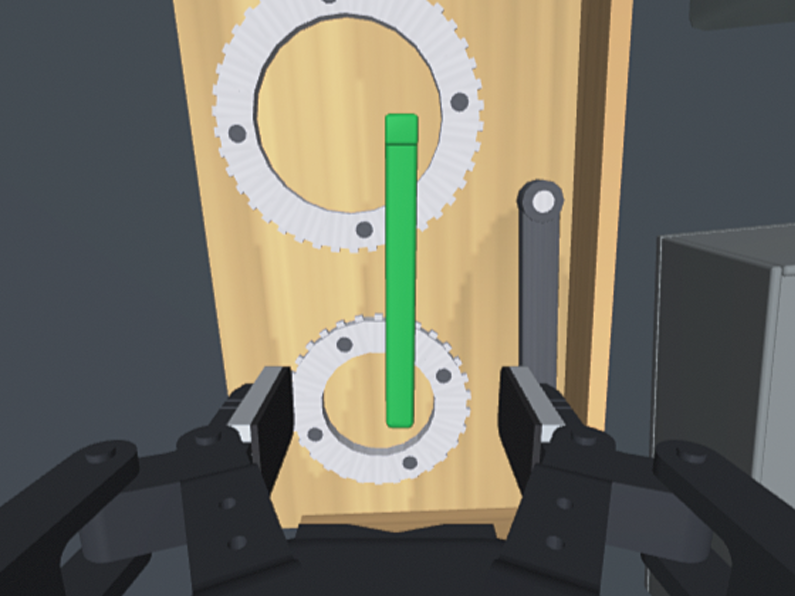

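The wrist view shows the lever running from (402,115) at the lip to (400,425). It's nearly parallel to the tool's x axis and slightly right of centre. I'll compute the offsets.

```bash
cat >> h.py <<'E'
def watz(px,pos,quat,z):
    from scipy.spatial.transform import Rotation as R
    c=get_calibration('wrist');T=np.array(c['tool_from_camera']);Rm=R.from_quat(quat).as_matrix()
    d=Rm@T[:3,:3]@np.linalg.inv(c['camera_matrix'])@np.array([px[0],px[1],1.]);o=np.array(pos)+Rm@T[:3,3]
    return (o+d*(z-o[2])/d[2]).round(4)
E
python3 - <<'E'
from h import *
o=get_obs();p,q=o['position'],o['tcp_rot']
f=lambda x,y,z:watz((x/1.42,y/1.42),p,q,z)
print(f(402,115,.027),f(400,425,.023))
for h in [(345,345),(443,376),(410,463),(315,434)]: print(f(*h,.013))
for h in [(459,102),(364,230),(237,133)]: print('big',f(*h,.013))
E
```

```text
[0.6708 0.0881 0.027 ] [ 0.653  -0.0932  0.023 ]
[ 0.6238 -0.041   0.013 ]
[ 0.6826 -0.0672  0.013 ]
[ 0.6566 -0.1268  0.013 ]
[ 0.5971 -0.0999  0.013 ]
big [0.7027 0.093  0.013 ]
big [0.6433 0.0285 0.013 ]
big [0.579  0.0886 0.013 ]
```

```bash
python3 -m jog '[[[-1,0,25],0],[[-2,1,60],0],[[-4,1,95],0],[[-4,1,120],0],[[-4,1,132],0],[[-4,1,139],0],[[-4,1,139],0],[[-4,1,139],0]]' 0.3 && python3 -m jog '[[[0,0,0],0],[[0,0,0],0],[[0,0,0],0],[[0,0,0],0],[[0,0,0],0],[[0,0,0],0]]' 1 40
```

```text
t: 2.48
position: [0.6608, -0.0057, 0.0271]
tcp_rot: [0.741, 0.671, 0.001, 0.001]
contact_force: [-0.8, -0.4, -0.5]
grip_width: 0.702
grasp_force: 0.0
t: 2.98
position: [0.6601, -0.0049, 0.0256]
tcp_rot: [0.741, 0.672, 0.0, 0.0]
contact_force: [0.6, 0.4, -0.3]
grip_width: -0.001
grasp_force: 0.0
```

```bash
python3 - <<'E'
from h import *
o=get_obs();print(o['t'],o['position'],o['grip_width'],o['grasp_force'])
save('wrist','w2.png',None,1.42)
E
```

```text
2.9833 [ 0.66007934 -0.00487415  0.02563329] -0.0012293164749320078 0.0
```

View pics/w2.png

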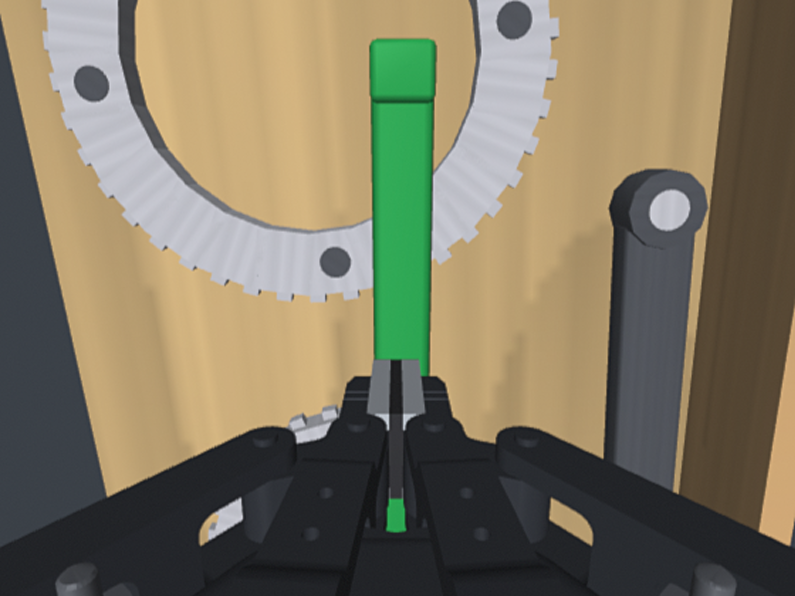

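The fingers shut above the lever without touching it, and the lever at (403,200) hasn't moved. The tips must sit higher than I assumed, so I'll feel gently downward.

```bash
python3 -m jog '[[[0,0,1],0],[[0,0,2],0]]' && python3 -m jog '[[[0,0,1],0],[[0,0,2],0]]'; python3 - <<'E'
from h import *
o=get_obs();p,q=o['position'],o['tcp_rot'];print(p,o['qpos'])
f=lambda x,y,z:watz((x/1.42,y/1.42),p+[0,0,.004],q,z)
for z in (.023,.013): print(f(371,150,z),f(433,150,z), 'bigholes',f(91,83,z),f(514,19,z),f(335,262,z))
E
```

```text
t: 3.2
position: [0.66, -0.005, 0.0233]
tcp_rot: [0.741, 0.672, -0.0, -0.0]
contact_force: [-0.0, -0.3, 0.2]
grip_width: 0.002
grasp_force: 0.0
t: 3.37
position: [0.6598, -0.0049, 0.0211]
tcp_rot: [0.741, 0.672, -0.0, -0.0]
contact_force: [-0.3, -0.2, 1.0]
grip_width: -0.002
grasp_force: 0.0
[ 0.65983007 -0.00493046  0.0210966 ] [-8.51562478e-02  4.59153131e-01  1.47886139e+00  2.35597578e-05
  1.20387845e+00  1.28008755e-02]
[0.6595 0.0634 0.023 ] [0.6769 0.0617 0.023 ] bigholes [0.585  0.0883 0.023 ] [0.701 0.093 0.023] [0.6453 0.0325 0.023 ]
[0.659  0.0637 0.013 ] [0.6777 0.0619 0.013 ] bigholes [0.5796 0.0903 0.013 ] [0.7033 0.0953 0.013 ] [0.6439 0.0307 0.013 ]
```

```bash
python3 -m jog '[[[0,0,1],0],[[0,0,2],0]]' && python3 -m jog '[[[0,0,1],0],[[0,0,2],0]]';  python3 - <<'E'
from h import *
save('wrist','w3.png',None,1.42);save('side','d3.png')
s=cv2.imread('raw_d3.png')[165:260,190:315];w=cv2.imread('raw_w3.png')
cv2.imwrite('pics/m3.png',np.hstack([cv2.resize(s,(440,334)),cv2.resize(w,(445,334))[:, :355]]))
E
```

```text
t: 3.53
position: [0.6599, -0.005, 0.0192]
tcp_rot: [0.741, 0.672, -0.0, -0.0]
contact_force: [0.4, -0.3, -0.3]
grip_width: 0.002
grasp_force: 0.0
t: 3.7
position: [0.6599, -0.005, 0.0173]
tcp_rot: [0.741, 0.672, -0.0, -0.0]
contact_force: [-0.2, 0.9, -0.2]
grip_width: -0.001
grasp_force: 0.0
```

View pics/m3.png

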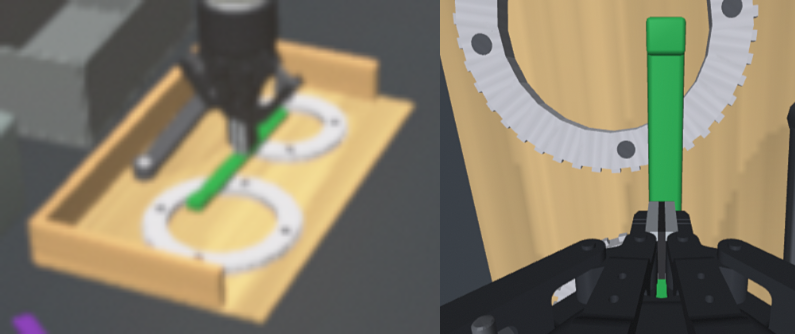

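Still no contact at TCP z = 0.017. The picture shows the fingertips at (237,150) left and (660,205) right, standing just above the lever. I'll keep feeling down.

```bash
for i in 1 2 3 4; do python3 -m jog '[[[0,0,1],0],[[0,0,2],0]]' | egrep 'posit|force'; done
```

```text
position: [0.6602, -0.005, 0.0161]
contact_force: [-4.5, 0.3, 11.2]
grasp_force: 6.2
position: [0.6604, -0.005, 0.0161]
contact_force: [-14.5, 0.0, 27.0]
grasp_force: 13.4
position: [0.6605, -0.005, 0.016]
contact_force: [-21.8, 1.6, 41.7]
grasp_force: 20.4
position: [0.6606, -0.005, 0.0159]
contact_force: [-29.5, 1.5, 54.9]
grasp_force: 27.4
```

```bash
python3 -m jog '[[[0,0,-15],0],[[0,0,-25],0],[[0,0,-25],0],[[0,0,-25],0],[[0,0,-25],0]]' 0.5 && python3 -m jog '[[[0,0,6],0],[[0,0,12],0],[[0,0,16],0],[[0,0,16],0],[[0,0,16],0]]' && python3 -m jog '[[[0,0,2],0],[[0,0,4],0],[[0,0,4],0]]'
```

```text
t: 4.88
position: [0.6595, -0.0049, 0.0334]
tcp_rot: [0.741, 0.672, -0.0, -0.0]
contact_force: [-0.3, 0.3, 0.1]
grip_width: 0.498
grasp_force: 0.0
t: 5.3
position: [0.6591, -0.0049, 0.0171]
tcp_rot: [0.741, 0.672, -0.001, -0.001]
contact_force: [0.8, 0.6, 0.5]
grip_width: 0.5
grasp_force: 0.0
t: 5.55
position: [0.6599, -0.0049, 0.0141]
tcp_rot: [0.741, 0.672, -0.0, -0.0]
contact_force: [-0.2, 0.6, -0.1]
grip_width: 0.499
grasp_force: 0.0
```

```bash
python3 -m jog '[[[0,0,2],0],[[0,0,3],0]]'|egrep 'pos|force'; python3 - <<'E'
from h import *
save('wrist','w4.png',None,1.0);save('side','d4.png')
s=cv2.imread('raw_d4.png')[165:260,190:315];w=cv2.imread('raw_w4.png')
cv2.imwrite('pics/m4.png',np.hstack([cv2.resize(s,(440,334),interpolation=cv2.INTER_CUBIC),w[86:,120:480]]))
E
```

```text
position: [0.6601, -0.005, 0.0114]
contact_force: [-1.0, 0.3, -0.6]
grasp_force: 0.0
```

View pics/m4.png

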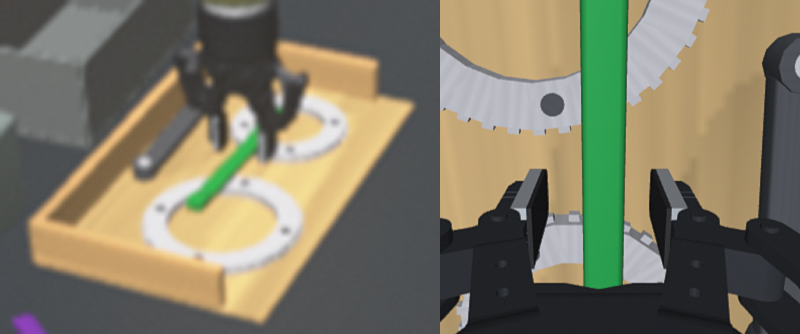

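The open fingers now straddle the lever at (605,150) without contact. I'll go a bit lower and close.

```bash
for i in 1 2 3; do python3 -m jog '[[[0,0,1.5],0],[[0,0,3],0]]'|egrep 'pos|force'; done; python3 -m jog '[[[0,0,0],0],[[0,0,0],0],[[0,0,0],0],[[0,0,0],0],[[0,0,0],0],[[0,0,0],0]]' 1 40
```

```text
position: [0.6601, -0.005, 0.0085]
contact_force: [0.3, -0.4, 0.5]
grasp_force: 0.0
position: [0.6599, -0.005, 0.0052]
contact_force: [0.3, -0.4, -1.0]
grasp_force: 0.0
position: [0.6599, -0.005, 0.0022]
contact_force: [-0.7, -0.1, -0.6]
grasp_force: 0.0
t: 6.82
position: [0.6599, -0.005, 0.0024]
tcp_rot: [0.741, 0.672, -0.0, -0.0]
contact_force: [-0.4, -0.3, 0.6]
grip_width: 0.2
grasp_force: 39.1
```

Gripped, with a width of 0.2 (17 mm) and 39 N. Lift, carry and turn the lever to the free slate at about (0.48, -0.225), lying along x.

```bash
python3 -m jog '[[[0,0,-10],0],[[0,0,-25],0],[[0,0,-50],0],[[0,0,-72],0],[[0,0,-85],0],[[0,0,-90],0]]' | egrep 'pos|grip|force' && python3 -m jog '[[[-8,-5,0],0.05],[[-22,-15,0],0.14],[[-38,-26,0],0.24],[[-54,-37,0],0.34],[[-70,-48,0],0.44],[[-86,-59,0],0.54],[[-102,-70,0],0.64],[[-118,-81,0],0.74],[[-134,-92,0],0.84],[[-150,-103,0],0.94],[[-166,-114,0],1.04],[[-182,-125,0],1.14],[[-198,-135,0],1.24],[[-214,-145,0],1.34],[[-228,-153,0],1.42],[[-236,-158,0],1.47],[[-236,-158,0],1.47],[[-236,-158,0],1.47]]' && python3 -m jog '[[[0,0,10],0],[[0,0,30],0],[[0,0,55],0],[[0,0,75],0],[[0,0,88],0],[[0,0,94],0],[[0,0,97],0],[[0,0,97],0],[[0,0,97],0]]'
```

```text
position: [0.6625, -0.0052, 0.0974]
contact_force: [0.3, -0.3, -0.8]
grip_width: 0.193
grasp_force: 39.1
t: 8.82
position: [0.4793, -0.2244, 0.0922]
tcp_rot: [1.0, 0.002, -0.0, -0.0]
contact_force: [0.3, 0.2, -0.6]
grip_width: 0.197
grasp_force: 39.1
t: 9.57
position: [0.4804, -0.2245, -0.0039]
tcp_rot: [1.0, 0.002, 0.001, 0.0]
contact_force: [-0.2, -0.8, -0.0]
grip_width: 0.195
grasp_force: 39.1
```

```bash
python3 -m jog '[[[0,0,2],0],[[0,0,4],0],[[0,0,4],0]]'|egrep 'pos|force';python3 -m jog '[[[0,0,1],0],[[0,0,1],0]]'|egrep 'pos|force'
```

```text
position: [0.4809, -0.2251, -0.0065]
contact_force: [-3.2, 2.9, 13.2]
grasp_force: 46.3
position: [0.4809, -0.2251, -0.0066]
contact_force: [-8.9, 4.9, 21.8]
grasp_force: 51.9
```

```bash
python3 -m jog '[[[0,0,-1.5],0],[[0,0,-2],0],[[0,0,-2],0],[[0,0,-2],0]]' 0.6|egrep 'pos|force|width'; python3 -m jog '[[[0,0,-8],0],[[0,0,-30],0],[[0,0,-60],0],[[0,0,-90],0],[[0,0,-105],0],[[15,-13,-110],-0.1],[[35,-32,-110],-0.2],[[57,-52,-110],-0.3],[[80,-72,-110],-0.4],[[102,-92,-110],-0.5],[[124,-112,-110],-0.6],[[145,-131,-110],-0.7],[[158,-143,-110],-0.8],[[158,-143,-110],-0.9],[[158,-143,-110],-1.0],[[158,-143,-110],-1.1],[[158,-143,-110],-1.2],[[158,-143,-110],-1.3],[[158,-143,-110],-1.4],[[158,-143,-110],-1.5]]' 1 && python3 -m jog '[[[0,0,0],-0.07],[[0,0,0],-0.07]]'|grep rot; python3 - <<'E'
from h import *
o=get_obs();p,q=o['position'],o['tcp_rot'];print(p,q)
w=camera('wrist');cv2.imwrite('raw_w5.png',w[:,:,::-1]);s=camera('scene');cv2.imwrite('raw_s5.png',s[:,:,::-1])
hsv=cv2.cvtColor(w,cv2.COLOR_RGB2HSV);m=((hsv[:,:,1]<45)&(hsv[:,:,2]>130)).astype(np.uint8)
n,l,st,c=cv2.connectedComponentsWithStats(m)
for i in range(1,n):
    if st[i,4]>800: print('w',st[i],c[i],watz(c[i],p,q,.013))
hsv=cv2.cvtColor(s,cv2.COLOR_RGB2HSV);m=((hsv[:,:,1]>140)&(abs(hsv[:,:,0].astype(int)-60)<12)&(hsv[:,:,2]>90)).astype(np.uint8)
n,l,st,c=cv2.connectedComponentsWithStats(m)
for i in range(1,n):
    if st[i,4]>60:
        ys,xs=np.where(l==i);print('g',st[i],atz('scene',c[i],.008),atz('scene',(xs[ys.argmin()],ys.min()),.008),atz('scene',(xs[ys.argmax()],ys.max()),.008))
E
```

```text
position: [0.4797, -0.2245, -0.0075]
contact_force: [0.2, 0.0, -0.1]
grip_width: 0.401
grasp_force: 0.0
t: 11.98
position: [0.6371, -0.0809, 0.1027]
tcp_rot: [0.729, 0.684, -0.0, -0.0]
contact_force: [0.1, -0.1, 0.4]
grip_width: 0.001
grasp_force: 0.0
tcp_rot: [0.705, 0.709, -0.0, -0.0]
[ 0.63714479 -0.0809167   0.10266505] [ 7.05211962e-01  7.08996531e-01 -5.27491517e-05 -6.80918926e-05]
w [ 185    0  207   60 6665] [287.72093023  24.96594149] [0.6418 0.0358 0.013 ]
w [  198   124   172   179 12464] [284.30223042 203.68453145] [ 0.6409 -0.0746  0.013 ]
g [191 178  16  21 152] [ 0.5421 -0.2234  0.008 ] [ 0.5061 -0.2317  0.008 ] [ 0.5772 -0.2219  0.008 ]
```

The lever rests clear of everything: its far end is at about (0.577, -0.222). The small ring's centre is at about (0.640, -0.082) and the tool is over its hole. The tool axes are now x = +y world and y = +x world. I'll lower into the hole and pull out through the mouth.

```bash
python3 -m jog '[[[0,1,15],0],[[0,2,45],0],[[0,2,75],0],[[0,2,92],0],[[0,2,100],0],[[0,2,103],0],[[0,2,104],0],[[0,2,104],0]]'|egrep 'pos|force' && python3 -m jog '[[[0,-8,0],0],[[0,-16,0],0],[[0,-22,0],0],[[0,-30,0],0],[[0,-40,0],0],[[0,-52,0],0],[[0,-64,0],0],[[0,-76,0],0],[[0,-88,0],0],[[0,-100,0],0]]'|egrep 'pos|force'; python3 - <<'E'
from h import *
camera('wrist')
w=camera('wrist');cv2.imwrite('raw_w6.png',w[:,:,::-1]);s=camera('side');cv2.imwrite('raw_d6.png',s[:,:,::-1])
cv2.imwrite('pics/m6.png',np.hstack([cv2.resize(s[165:260,190:315,::-1],(440,334),interpolation=cv2.INTER_CUBIC),w[86:,100:460,::-1]]))
E
```

```text
position: [0.6402, -0.0811, -0.0006]
contact_force: [0.9, 1.1, 0.7]
grasp_force: 0.0
position: [0.5394, -0.0814, -0.0004]
contact_force: [0.8, 0.5, 1.5]
grasp_force: 1.0
```

View pics/m6.png

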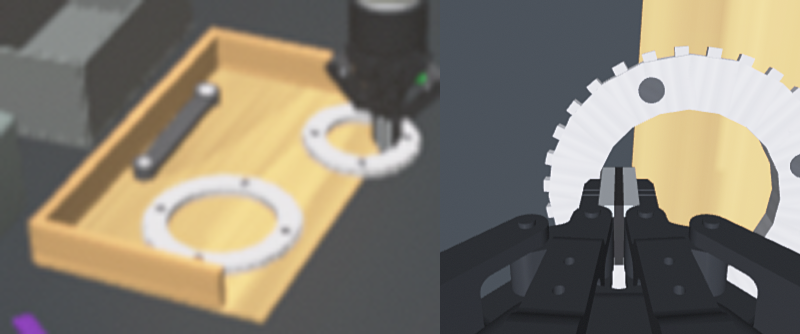

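The ring follows the fingers. In the left half it sits at (363,140), half over the lip, and the big ring and crank arm are still in place. I'll pull on until it clears the lip, then turn towards +y.

```bash
python3 -m jog '[[[0,-10,0],0],[[0,-22,0],0],[[0,-34,0],0],[[0,-46,0],0],[[0,-56,0],0],[[0,-64,0],0],[[0,-70,0],0],[[0,-72,0],0],[[0,-72,0],0]]'|egrep 'pos|force' && python3 -m jog '[[[4,5,0],0],[[10,10,1],0],[[16,15,1],0],[[22,17,2],0],[[28,17,2],0],[[36,17,2],0],[[46,17,2],0],[[58,17,2],0],[[70,17,2],0],[[78,17,2],0],[[82,17,2],0],[[82,17,2],0]]'|egrep 't:|pos|force'
cat >> h.py <<'E'
def ring(z=.012,sh=0.):
    o=get_obs();p,q=o['position'],o['tcp_rot'];w=camera('wrist')
    hsv=cv2.cvtColor(w,cv2.COLOR_RGB2HSV);m=((hsv[:,:,1]<45)&(hsv[:,:,2]>130)).astype(np.uint8)
    n,l,st,c=cv2.connectedComponentsWithStats(m);i=max((i for i in range(1,n) if st[i,1]+st[i,3]>100),key=lambda i:st[i,4])
    cs,_=cv2.findContours((l==i).astype(np.uint8),cv2.RETR_EXTERNAL,cv2.CHAIN_APPROX_NONE)
    P=np.array([watz(k,p,q,z)[:2] for k in max(cs,key=len)[:,0]])
    from scipy.optimize import least_squares
    k=max(cs,key=len)[:,0];P=P[(k[:,0]>3)&(k[:,0]<556)&(k[:,1]>3)]
    r=least_squares(lambda v:np.hypot(*(P-v).T)-.0585,P.mean(0),loss='soft_l1',f_scale=.001);return r.x.round(4),p.round(4),st[i]
E
python3 -c "
from h import *;print(ring(.010))"
```

```text
position: [0.4671, -0.0813, -0.0015]
contact_force: [-0.0, -1.5, 0.3]
grasp_force: 0.0
t: 15.65
position: [0.4839, 0.002, -0.0037]
tcp_rot: [0.706, 0.708, 0.0, -0.0]
contact_force: [-0.2, -0.1, 0.5]
grasp_force: 0.0
(array([ 0.4837, -0.0375]), array([ 0.4839,  0.002 , -0.0037]), array([  140,   191,   277,   129, 17493], dtype=int32))
```

```bash
python3 -m jog '[[[6,0,0],0],[[16,0,0],0],[[28,0,0],0],[[42,0,0],0],[[56,0,0],0],[[70,0,0],0],[[84,0,0],0],[[98,0,0],0],[[112,0,0],0],[[126,0,0],0],[[140,-1,0],0],[[152,-5,0],0],[[164,-10,0],0],[[176,-15,0],0],[[188,-21,0],0],[[198,-26,0],0],[[206,-30,0],0],[[210,-32,0],0],[[210,-32,0],0]]'|egrep 't:|pos|force'; python3 -c "
from h import *;print(ring(.010))"
```

```text
t: 17.28
position: [0.4511, 0.2116, -0.0036]
tcp_rot: [0.706, 0.708, -0.0, -0.0]
contact_force: [-0.5, -0.6, -0.6]
grasp_force: 0.0
(array([0.456 , 0.1849]), array([ 0.4511,  0.2116, -0.0036]), array([  151,   188,   278,   136, 17161], dtype=int32))
```

```bash
python3 -m jog '[[[5,-3,0],0],[[15,-9,0],0],[[27,-15,0],0],[[39,-22,0],0],[[51,-28,0],0],[[63,-35,0],0],[[75,-41,0],0],[[87,-48,0],0],[[99,-55,0],0],[[111,-61,0],0],[[122,-67,0],0],[[132,-72,0],0],[[140,-76,0],0],[[145,-79,0],0],[[147,-80,0],0],[[147,-80,0],0]]'|egrep 't:|pos|force'; python3 -c "
from h import *;print(ring(.010))"
```

```text
t: 18.67
position: [0.3711, 0.3579, -0.0037]
tcp_rot: [0.706, 0.708, -0.0, -0.0]
contact_force: [0.5, -0.1, 0.4]
grasp_force: 0.0
(array([0.3809, 0.3328]), array([ 0.3711,  0.3579, -0.0037]), array([  163,   185,   276,   144, 17433], dtype=int32))
```

The ring sits at about (0.381, 0.334), within 10 mm of the mat centre. I'll withdraw upward and check.

```bash
python3 -m jog '[[[-6,3,0],0],[[-12,5,0],0],[[-12,5,-5],0],[[-12,5,-20],0],[[-12,5,-50],0],[[-12,5,-85],0],[[-12,5,-120],0],[[-12,5,-150],0],[[-30,5,-175],0],[[-65,5,-190],0],[[-105,5,-200],0],[[-145,5,-200],0],[[-185,5,-200],0],[[-225,5,-200],0],[[-260,5,-200],0],[[-280,5,-200],0],[[-280,5,-200],0]]'|egrep 't:|pos|force'; python3 - <<'E'
from h import *
s=camera('scene')[:,:,::-1];d=camera('side')[:,:,::-1];cv2.imwrite('raw_s9.png',s)
a=cv2.resize(s[90:330,80:500],(800,457));b=None
cv2.imwrite('pics/f.png',a)
E
```

```text
t: 20.13
position: [0.3769, 0.0738, 0.1969]
tcp_rot: [0.708, 0.706, -0.0, 0.001]
contact_force: [0.1, 0.2, -0.2]
grasp_force: 0.0
```

View pics/f.png

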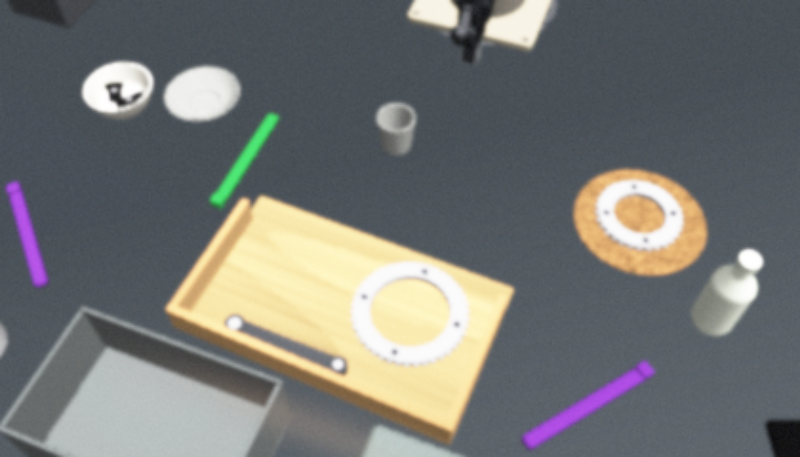

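The final view shows the small ring (640,213) wholly on the mat and the green lever (245,160) on bare slate. The big ring (410,312) and crank arm (287,345) are in the crate, and the cup, bowl, dish and bottle haven't moved. I'm handing it in.

```bash
python3 -c "
from h import *;print(close_job())"
```

```text
the job is handed in; nothing more can be done
None
```

The job is handed in at about 20 s: the tire lever lies on bare slate clear of the crate and mat, and the small chainring was slid out and lies wholly on the cork mat, with everything else where it was in the final picture; my first grasp closed above the lever, and feeling for its height pressed down on it with about 55 N through the fingertips (limits: 120 N at the wrist, 40 N for the arm or gripper body).

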